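# Stand the lid up on its hinge and hold it for the pin

### The arm

A 7-joint arm with a two-finger parallel gripper is mounted at the origin on a cart in front of the work surface, level with it; the furniture and walls round the work are solid. World frame = base frame: x ahead of the robot, y to its left, z up, the work surface at z = 0. Lengths are in mm, angles in rad, forces in N, time in s.
With the tool pointing down it reaches from about 425 to 975 mm from the base axis. Payload 16.7 kg.
Tool frame: the origin (TCP) lies midway between the tips of the shut fingers; the grasp point (between the pads) lies 19 mm behind it; x points along the fingers, y is the direction in which the jaws open and shut, and the axes are right-handed (so a half turn about x gives the same grasp; the last joint's range is limited). The gripper opens to 85 mm and grips with 20 to 120 N. Pads are 22 mm wide; open, the fingers measure 114 mm over their backs; the gripper's body (76 mm by 85 mm) begins 54 mm behind the grasp point. The pads swing forward as they close: fully open they stand 13 mm farther back than shut.
Start: joints at [-0.149, 0.426, 0.074, 1.606, -0.034, 1.111, -0.067], TCP at [674.964, -0.019, 231.302] pointing down, gripper open.
Joint ranges: [-2.85, 2.85], [-0.5, 2.14], [-1.23, 1.37], [0.21, 2.46], [-1.02, 4.16], [0.16, 2.05], [-2.73, 2.73]. Speed limits (rad/s): [1.89, 1.89, 2.39, 2.39, 3.01, 3.01, 3.01].

### API

Orientations are given as a unit quaternion [w, x, y, z].
In Python, from workcell import robot, imaging, nets gives the robot as it stands.
- The arm moves only by the tool drive_tool, never from a script. Its argument "steps" is one flat list of numbers, 7 for each row, row after row: the turn, a rotation vector about the tool's x, y, z in degrees, then the shift along the tool's x, y, z in cm, then the opening, from 0 (shut) to 1 (fully open). In form: [ax, ay, az, dx, dy, dz, hand, ax, ay, az, dx, dy, dz, hand, ...]. A call has 1 to 8 rows; each row is the pose to reach, as a shift and turn from the pose commanded when the call began, along the tool's axes at that moment; what a row does not reach only later rows make up. A row lasts 1/8 s, in which the tool goes at most 62.5 mm and 10.7 degrees, less where a joint would pass 70% of its speed; a pose out of reach is approached as far as the arm can. A call with a gripper value outside its range is refused whole. The fingers move at their own pace and stop on an object; the grip force is fixed at half the most. Time passes only in rows, so rows that repeat a pose let the fingers close. It gives the time, the measured TCP pose, the force and the opening at its end, in the units of the state.
- robot.get_obs(): the state, without advancing time (a new reading comes with each control period).
- imaging.read_camera(name): name is "scene" or "side" or "wrist"; returns a dict with "pixels" (420x560x3 uint8, red, green, blue), "range_z" (420x560 float32, mm along the optical axis (not along the pixel's ray), 0 where there is no reading), "K" (3x3 intrinsics, pixels), "R" (3x3) and "t" (3): a world point X has camera coordinates R X + t; the wrist camera has in their place "mount" (4x4, takes a point from camera to tool coordinates, whose origin is the TCP and whose axes are the tool frame's). Camera axes: x right, y down, z forward; pixel columns grow to the right and rows downward; lengths in mm; the calibration is good to about 2 mm. A picture is of the moment at which its call begins: read the wrist's pose just before it.
- robot.job_done(): hands the job in, once; it reports no verdict.
Trained networks look in a picture, given as the dict that the camera call returned (one of the last four; its "shot" number tells which), for a name from the list of things; names that differ only in an ending like _2 or _b are one class to them, and where a whole thing is asked for, a point or a joint stands for the part that bears it (a point fixed in the world has none). Each returns a list of dicts, best first, with "p" (0 to 1); they miss things now and then, are a little off and sometimes report something else, mostly with a low value. They report only what shows in the picture. A call takes as long as a camera call. They do not tell look-alikes from the thing itself.
- nets.boxes_of(query, picture): "box" ([left, top, width, height] in pixels, round what is visible of it).
- nets.trace(query, picture): "pixels" (420x560 bool, what is visible of it) and "box" ([left, top, width, height] in pixels, round what is visible of it).
- nets.spot_point(query, picture): "position" ([column, row] in pixels: a listed point, or the origin of a listed thing).
The state is a dict: "time_s": time; "q": joint angles; "dq": joint speeds; "joint_torque": joint torques, N m; "tcp_pos": TCP position; "orientation": TCP orientation; "wrist_force": force on the tool from outside, world axes, zero at the start; "ft_torque": the same for the moment, N m; "finger_gap": finger opening in mm.
Only numpy, scipy, OpenCV 4.12 (cv2) and the standard library are available. Lean on these libraries where they do the work, as an engineer would, in place of code of your own. Each camera call takes 0.05 s, during which the arm holds its last target.

### The job

The small metal topping box has lost its hinge pin and its lid lies right side up on the white rest block. Lift the lid off, turn it up on its hinge edge so that its underside comes round to face the open box, and lower its hinge barrel into the gap between the two knuckles on the back of the box until all three holes line up, square with the box, for a colleague to push the pin through. Finish while still holding the lid there, still and roughly upright like a wide-open lid, carried by the gripper alone and not resting on the box; leave the pin and the other things where they are.

Things in the scene. Friction and masses are not known exactly. Their poses are not given: they have to be found in the camera images.
- lid: Loose grey metal lid, 0.12 kg: plate 84 (x) x 60 (y) x 4 mm, rim 12 mm down round long sides and free end. Grip the long sides: flat, parallel, 60 mm apart, x -44 to 36, z -12 to 4 mm, centred on y = 0. Origin: centre of the plate's underside, 40 mm above the table at the start; x to the hinge end, z out of the outer face (up at the start), y along the pin. Hinge barrel off centre to +y.
- lid_bore (a point): Centre of the bore of the lid's hinge barrel, at (54, 8, 2) mm in the lid's frame; axes as the lid's. The barrel is a tube along y, 16 mm outside, 10 mm bore, 24 mm long.
- topping_box: Fixed open metal box, 88 (x) x 50 (y) mm, rim 70 mm above the table, base flange 140 x 100 x 5 mm. Origin on the table under its centre; x to the back (hinge side), z up. Two hinge knuckles stand behind the rim. With the wide-open lid in place the lid's y axis runs along the box's y, its x axis points down, its z axis to the back; turned round it comes out 16 mm off centre.
- box_bore (a point): On the axis of the box's two knuckles, midway between them: (54, 8, 72) mm in the box's frame, axes as the box's. Knuckles: tubes along y, 16 mm outside, 10 mm bore, 14 mm long, top 80 mm above the table, 32 mm gap between them that takes the lid's barrel from above.
- lid_rest: Fixed white plastic rest block under the lid: 80 (x) x 34 (y) mm, top 40 mm above the table, foot 96 x 46 x 6 mm. The lid's rim hangs free round it, lower edge 28 mm above the table. Origin on the table under its centre.
- hinge_pin: Loose steel hinge pin, 6 mm thick, 74 mm long, lying on the table. Not to be disturbed.
- cupcake_mid: Bystander: dark cupcake, 76 mm across, 67 mm tall; origin under its centre.
- cupcake_right: Bystander: dark cupcake, 76 mm across, 71 mm tall; origin under its centre.
- timer: Bystander: round kitchen timer, 62 mm across, 44 mm tall; origin under its centre.
- tape_roll: Bystander: roll of tape, 100 mm across, 25 mm tall, lying flat; origin under its centre.
- deli_cup: Bystander: clear plastic cup, 109 mm across, 72 mm tall; origin under its centre.
Things that resemble listed ones, but are neither listed nor needed, are in the scene too. What is shaped like the lid but black or red is not meant.

How it is judged:
By the outcome, as a careful person would: the job done as asked, in the order asked, and still so for the second after the job is handed in, while the arm keeps its last pose, push and grip.
It also fails if it takes over 38 s, if anything falls off the work surface, if the arm or the gripper's body presses on something with over 40 N, if the wrist force passes 120 N, or if a joint passes its speed limit or range.

## Working session

There is one attempt and no reset: what is moved stays moved. The work goes in short steps, Python scripts to look and compute and a tool call to move; the robot and the scene stay as the last step left them, time stands still between calls to the robot, and variables do not carry over. Pictures are saved under pics/ and viewed, and the job is handed in when it is done.

Besides the shell and the picture viewer there is one more tool, called after "Call:" by a JSON object that holds its "op" and its "data", one argument or row to a line. drive_tool: Moves the arm, as the interface text tells. Its arguments: {"type":"object","properties":{"steps":{"type":"array","items":{"type":"number"}}},"required":["steps"]}

```bash
mkdir -p pics; ls; cat > h.py <<'E'
import numpy as np, cv2, pickle
from workcell import robot, imaging, nets
from scipy.spatial.transform import Rotation as Rn
def Rq(q): return Rn.from_quat([q[1],q[2],q[3],q[0]]).as_matrix()
def ext(p, o=None):
    "camera->world R,t"
    if 'mount' in p:
        M=np.array(p['mount']); R=Rq(o['orientation']); 
        return R@M[:3,:3], R@M[:3,3]+np.array(o['tcp_pos'])
    R=np.array(p['R']);t=np.array(p['t']); return R.T,-R.T@t
def cloud(p,o=None):
    K=p['K'];z=p['range_z'];v,u=np.indices(z.shape)
    c=np.stack([(u-K[0,2])/K[0,0]*z,(v-K[1,2])/K[1,1]*z,z],-1)
    R,t=ext(p,o); w=c@R.T+t; w[z<=0]=np.nan; return w
def shot(name):
    o=robot.get_obs(); p=imaging.read_camera(name); return p,o
def save(p,fn): cv2.imwrite('pics/'+fn,cv2.cvtColor(p['pixels'],cv2.COLOR_RGB2BGR))
E
python3 - <<'E'
from h import *
for n in ['scene','side','wrist']:
    p,o=shot(n); save(p,n+'0.png'); pickle.dump((p,o),open(n+'0.pkl','wb'))
    for q in ['lid','lid_bore','topping_box','hinge_pin','lid_rest']:
        try: 
            r=nets.boxes_of(q,p); print(n,q,[(np.round(x['box']).tolist(),round(x['p'],2)) for x in r[:4]])
            if q in('lid_bore','box_bore'): r=nets.spot_point(q,p); print('  spot',[(np.round(x['position'],1).tolist(),round(x['p'],2)) for x in r[:4]])
        except Exception as e: print(n,q,e)
    r=nets.spot_point('box_bore',p); print('  boxbore',[(np.round(x['position'],1).tolist(),round(x['p'],2)) for x in r[:4]])
print(o)
E
```

```text
pics
scene lid [([216.0, 186.0, 36.0, 23.0], 0.81), ([315.0, 251.0, 36.0, 29.0], 0.6), ([348.0, 191.0, 34.0, 38.0], 0.52)]
scene lid_bore [([258.0, 282.0, 52.0, 30.0], 0.94), ([219.0, 188.0, 29.0, 20.0], 0.92), ([316.0, 251.0, 30.0, 29.0], 0.81)]
  spot [([263.6, 299.6], 0.78)]
scene topping_box [([254.0, 207.0, 66.0, 59.0], 0.71), ([220.0, 203.0, 29.0, 14.0], 0.56)]
scene hinge_pin [([223.0, 230.0, 8.0, 14.0], 0.47)]
scene lid_rest [([220.0, 200.0, 33.0, 17.0], 0.47)]
  boxbore [([298.5, 218.0], 0.97)]
side lid [([256.0, 258.0, 60.0, 25.0], 0.86), ([328.0, 195.0, 38.0, 13.0], 0.81)]
side lid_bore [([326.0, 195.0, 42.0, 13.0], 0.96), ([252.0, 256.0, 62.0, 26.0], 0.87), ([284.0, 192.0, 17.0, 7.0], 0.54)]
  spot [([363.3, 204.2], 0.84), ([258.4, 270.4], 0.82), ([166.8, 291.3], 0.67), ([292.2, 194.3], 0.39)]
side topping_box [([269.0, 191.0, 60.0, 44.0], 0.9)]
side hinge_pin [([335.0, 244.0, 10.0, 20.0], 0.62)]
side lid_rest [([258.0, 273.0, 55.0, 25.0], 0.87), ([211.0, 217.0, 32.0, 36.0], 0.18)]
  boxbore [([274.4, 201.3], 0.7)]
wrist lid [([20.0, 0.0, 135.0, 76.0], 0.96), ([149.0, 340
[... 423 characters left out ...]
 array([-0.14952559,  0.42606719,  0.07390816,  1.6060152 , -0.03409561,
        1.11077211, -0.06709714]), 'dq': array([ 1.29665754e-03, -9.29245763e-04,  1.94112510e-04,  4.81903210e-04,
       -2.37834404e-04,  5.73389845e-05, -8.59672196e-04]), 'joint_torque': array([ 1.87221813e-03, -9.49454427e+01,  3.75903592e+00, -4.63859689e+01,
        1.94795430e-02,  2.21423274e-03,  1.15887204e-06]), 'tcp_pos': array([ 6.74966814e+02, -8.38217785e-03,  2.31317216e+02]), 'orientation': array([ 0.49998321,  0.50001435,  0.49999913, -0.50000331]), 'wrist_force': array([0.25708396, 0.59820047, 0.81610254]), 'ft_torque': array([ 0.032101  , -0.03556476, -0.01405538]), 'finger_gap': 85.48019352312465}
```

View images.

View pics/scene0.png

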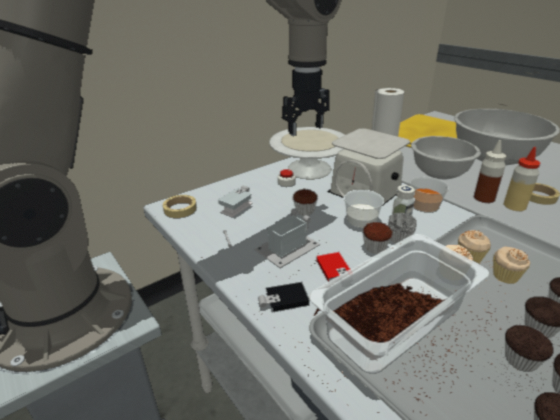

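View pics/side0.png

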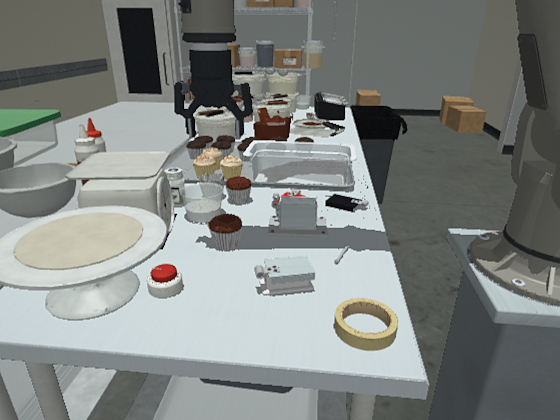

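View pics/wrist0.png

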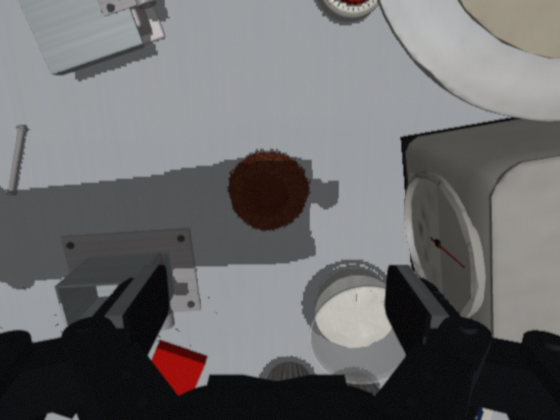

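```bash
python3 - <<'E'
from h import *
for n,boxL,boxB,boxP in [('scene',(210,180,48,40),(250,203,75,65),(221,226,12,20)),('side',(248,250,75,50),(262,185,70,55),(333,242,20,24)),('wrist',(10,0,160,85),(50,222,155,115),(0,120,34,78))]:
    p,o=pickle.load(open(n+'0.pkl','rb'))
    w=cloud(p,o)
    for nm,b in (('L',boxL),('B',boxB),('P',boxP)):
        s=w[b[1]:b[1]+b[3],b[0]:b[0]+b[2]].reshape(-1,3); s=s[np.isfinite(s[:,0])]
        for lo,hi in ((1,8),(38,48),(65,75),(75,85)):
            k=s[(s[:,2]>lo)&(s[:,2]<hi)]
            if len(k)>15: print(n,nm,lo,hi,len(k),'mean',k.mean(0).round(1),'min',k.min(0).round(1),'max',k.max(0).round(1))
    if n=='wrist': print(np.array(p['mount']).round(3),p['K'])
def crop(n,x,y,w,h,f,fn):
    p,o=pickle.load(open(n+'0.pkl','rb'))
    c=cv2.resize(p['pixels'][y:y+h,x:x+w],None,fx=f,fy=f,interpolation=cv2.INTER_CUBIC)[:,:,::-1]; return c
a=crop('side',240,180,100,130,4,'');b=crop('wrist',0,0,210,340,1.53,'');
c=cv2.resize(b,(int(b.shape[1]*520/b.shape[0]),520)); cv2.imwrite('pics/c0.png',np.hstack([a,c]))
E
```

```text
scene L 1 8 510 mean [540.  182.2   2.6] min [426.8  47.8   1. ] max [668.2 323.6   7.9]
scene L 38 48 364 mean [514.4 128.2  44. ] min [465.6  90.6  38.1] max [575.6 172.2  47.5]
scene B 1 8 1390 mean [536.6 -89.8   3.5] min [ 396.3 -231.     1. ] max [737.4 126.6   8. ]
scene B 38 48 237 mean [ 538.6 -102.8   43. ] min [ 468.6 -146.3   38. ] max [675.8  -6.2  48. ]
scene B 65 75 232 mean [ 523.2 -116.6   68.9] min [ 469.1 -145.9   65. ] max [578.2 -75.7  74.7]
scene B 75 85 44 mean [ 565.8 -109.    78.3] min [ 559.6 -136.8   75.2] max [574.  -74.2  81.4]
scene P 1 8 66 mean [417.2  22.5   3.3] min [387.5 -22.6   1. ] max [446.8  74.5   8. ]
side L 1 8 333 mean [523.6 148.6   4.5] min [468.8  15.8   1.1] max [598.4 177.6   8. ]
side L 38 48 990 mean [519.5 138.3  43. ] min [468.3  92.8  38. ] max [577.1 173.   48. ]
side B 1 8 796 mean [ 515.8 -138.8    4.2] min [ 432.3 -374.     1. ] max [641.5 -39.6   8. ]
side B 38 48 158 mean [517.5 -91.3  43. ] min [ 471.2 -126.2   38.1] max [567.1 -74.7  48. ]
side B 65 75 197 mean [ 525.8 -110.7   67.9] min [ 472.5 -143.7   65. ] max [576.2 -
[... 434 characters left out ...]
5    1. ] max [592.7 -57.3   8. ]
wrist B 38 48 581 mean [ 496.7 -108.7   43.2] min [ 469.  -143.9   38. ] max [565.8 -76.7  48. ]
wrist B 65 75 600 mean [ 495.  -106.5   68.8] min [ 468.2 -140.5   65. ] max [576.9 -91.6  75. ]
wrist B 75 85 114 mean [ 572.7 -130.1   77.9] min [ 566.9 -136.1   75.1] max [ 576.3 -121.9   80.7]
wrist P 1 8 498 mean [411.4  10.3   5.6] min [384.1 -29.7   1. ] max [431.2  49.3   8. ]
[[   0.      -0.279    0.96  -142.27 ]
 [   1.       0.      -0.      -1.259]
 [   0.       0.96     0.279  -70.793]
 [   0.       0.       0.       1.   ]] [[367.14396816   0.         276.41185218]
 [  0.         367.14396816 204.08577334]
 [  0.           0.           1.        ]]
```

View pics/c0.png

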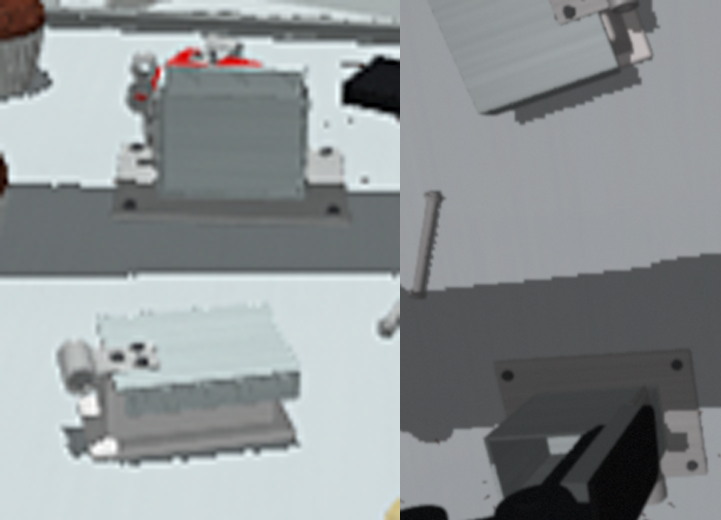

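```bash
python3 - <<'E'
from h import *
for n,bx in [('scene',(208,178,50,45)),('side',(245,245,80,55)),('wrist',(0,0,170,90))]:
    p,o=pickle.load(open(n+'0.pkl','rb')); w=cloud(p,o)
    s=w[bx[1]:bx[1]+bx[3],bx[0]:bx[0]+bx[2]].reshape(-1,3); s=s[np.isfinite(s[:,0])]
    k=s[(s[:,2]>42.0)&(s[:,2]<46.5)]
    print(n,len(k),cv2.minAreaRect(k[:,:2].astype(np.float32)),np.median(k[:,2]))
ps=[]
for n in ('scene','side','wrist'):
    p,o=pickle.load(open(n+'0.pkl','rb')); w=cloud(p,o).reshape(-1,3)
    s=w[(w[:,0]>380)&(w[:,0]<640)&(abs(w[:,1]+105)<95)]
    f=s[(s[:,2]>3)&(s[:,2]<8)]; r=s[(s[:,2]>64)&(s[:,2]<72)&(s[:,0]<557)&(s[:,0]>440)]
    print(n,'rim',cv2.minAreaRect(r[:,:2].astype(np.float32)))
    for nm,a,lo,hi in (('flange',f,3,8),('rim',r,0,0)):
        img=np.zeros((520,520),np.uint8)
        for x,y,_ in a: img[int((640-x)*2)%520,int((-10-y)*2)%520]=255
        ps.append(img)
cv2.imwrite('pics/occ.png',cv2.resize(np.vstack([np.hstack(ps[0::2]),np.hstack(ps[1::2])]),(798,532),interpolation=cv2.INTER_AREA))
# tall stuff map
p,o=pickle.load(open('scene0.pkl','rb'))
H=np.zeros((80,80))
for n in ('scene','side','wrist'):
    p,o=pickle.load(open(n+'0.pkl','rb')); w=cloud(p,o).reshape(-1,3); w=w[np.isfinite(w[:,0])]
    for x,y,z in w:
        i,j=int((x-300)//25),int((y+500)//25)
        if 0<=i<40 and 0<=j<40 and 8<z<(300 if n!='wrist' else 140): H[i,j]=max(H[i,j],z)
print('rows x from 1100 down to 400; cols y from +300 to -350')
for x in range(1100,375,-50):
    print(x,[int(H[(x-300)//25:(x-300)//25+2,(y+500)//25:(y+500)//25+2].max()) for y in range(300,-400,-50)])
E
```

```text
scene 295 ((523.9114990234375, 134.72140502929688), (106.24610900878906, 62.60735321044922), 16.45843505859375) 44.547027912848876
side 824 ((526.3718872070312, 135.61056518554688), (105.83087158203125, 61.32609939575195), 17.703401565551758) 43.21719119031198
wrist 6411 ((519.9928588867188, 118.12200927734375), (110.69532775878906, 56.58257293701172), 0.0197334922850132) 43.8667666057915
scene rim ((513.6513671875, -117.94945526123047), (88.26094055175781, 51.92549133300781), 4.835700511932373)
side rim ((515.06298828125, -115.36849212646484), (84.16487121582031, 53.8865852355957), 2.160086154937744)
wrist rim ((490.6605529785156, -102.48283386230469), (78.3911361694336, 37.071678161621094), 38.950172424316406)
rows x from 1100 down to 400; cols y from +300 to -350
1100 [0, 0, 0, 0, 0, 0, 0, 104, 103, 69, 104, 103, 191, 191]
1050 [0, 0, 0, 0, 0, 0, 0, 0, 103, 104, 104, 0, 0, 0]
1000 [0, 0, 112, 112, 0, 0, 0, 0, 170, 168, 73, 73, 73, 0]
950 [0, 115, 119, 118, 115, 172, 172, 171, 171, 171, 74, 41, 73, 24]
900 [115, 118, 119, 119, 118, 172, 169, 169, 169, 172, 73, 73, 72, 24]
850 [116, 118, 119, 119, 118, 169, 171, 169, 170, 171, 99, 100, 0, 23]
800 [115, 118, 118, 119, 119, 116, 171, 171, 172, 170, 99, 101, 62, 24]
750 [113, 117, 119, 119, 117, 114, 171, 169, 72, 71, 73, 73, 61, 62]
700 [0, 114, 115, 115, 115, 0, 299, 299, 72, 73, 73, 72, 69, 56]
650 [0, 0, 0, 0, 0, 0, 66, 67, 0, 0, 0, 68, 71, 23]
600 [0, 0, 0, 0, 0, 0, 299, 299, 0, 0, 0, 0, 0, 24]
550 [0, 0, 0, 51, 51, 0, 298, 296, 80, 81, 9, 19, 19, 22]
500 [0, 0, 0, 46, 48, 46, 0, 0, 71, 72, 0, 20, 21, 23]
450 [0, 0, 0, 45, 46, 46, 0, 0, 71, 72, 9, 0, 0, 25]
400 [0, 27, 27, 27, 0, 0, 10, 9, 9, 0, 0, 18, 18, 24]
```

View pics/occ.png

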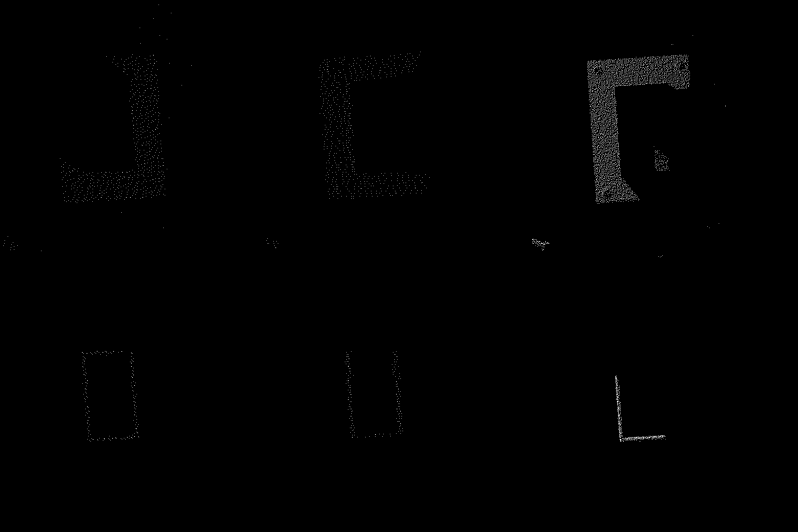

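```bash
cat >> h.py <<'E'
def lidtool(yaw,theta):
    "tool R for lid yaw(deg), tool pitched theta deg below horizontal; camera on upper side"
    c,s=np.cos(np.radians(yaw)),np.sin(np.radians(yaw)); ex=np.array([c,s,0]);ez=np.array([0,0,1.])
    t=np.radians(theta); x=np.cos(t)*ex-np.sin(t)*ez
    z=-(np.sin(t)*ex+np.cos(t)*ez); y=np.cross(z,x); return np.stack([x,y,z],1)
def rel(R,pos,o=None):
    o=o or robot.get_obs(); R0=Rq(o['orientation'])
    rv=np.degrees(Rn.from_matrix(R0.T@R).as_rotvec()); d=R0.T@(np.array(pos)-o['tcp_pos'])/10
    print('rv',rv.round(2),'cm',d.round(2)); return rv,d
E
python3 - <<'E'
from h import *
R=lidtool(17,68); g=np.array([508,129,36.]); 
rel(R,g+R[:,0]*19-R[:,0]*130)
E
```

```text
rv [72.05 18.93 14.01] cm [  9.24 -20.67 -11.68]
```

Call:
{"op": "drive_tool", "data": {
  "steps": [36, 9.5, 7, 0, -10, -6, 1, 72, 19, 14, 6, -20, -11.5, 1, 72, 19, 14, 9, -20.5, -11.5, 1, 72, 19, 14, 9, -20.5, -11.5, 1, 72, 19, 14, 9, -20.5, -11.5, 1, 72, 19, 14, 9, -20.5, -11.5, 1, 72, 19, 14, 9, -20.5, -11.5, 1, 72, 19, 14, 9, -20.5, -11.5, 1]
}}

```text
time_s: 2.2
tcp_pos: [469.6, 115.2, 141.5]
orientation: [0.081, 0.821, 0.122, -0.552]
wrist_force: [1.0, -0.0, -0.6]
finger_gap: 85.4
```

```bash
python3 - <<'E'
from h import *
p,o=shot('wrist'); save(p,'w1.png'); pickle.dump((p,o),open('w1.pkl','wb'))
np.set_printoptions(suppress=True,precision=4)
print(o['q'],o['tcp_pos'],Rq(o['orientation']))
o0=pickle.load(open('wrist0.pkl','rb'))[1]
obs=[o0,o]; pickle.dump(obs,open('obs.pkl','wb'))
def fk(q,P):
    H,L1,a,L2,b,L3,c=P
    T=np.eye(3);p=np.array([0,0,H])
    Rz=lambda a:Rn.from_euler('z',a).as_matrix();Ry=lambda a:Rn.from_euler('y',a).as_matrix()
    T=Rz(q[0])@Ry(q[1])
    p=p+T@[a,0,L1]; T=T@Rz(q[2]); T=T@Ry(q[3]); p=p+T@[b,0,L2]; T=T@Rz(q[4])@Ry(q[5]); p=p+T@[c,0,L3]; T=T@Rz(q[6]); return p,T
for ob in obs:
    p,T=fk(ob['q'],[340,500,0,500,0,350,0]); print(p); print(T); print(T.T@Rq(ob['orientation']))
E
```

```text
[-0.5564  0.061   0.1615  2.3952  0.0905  0.3031 -1.7542] [469.6    115.2481 141.4589] [[ 0.3598  0.2909 -0.8865]
 [ 0.111  -0.9567 -0.2689]
 [-0.9264 -0.0016 -0.3765]]
[651.3516 -60.8219 223.3128]
[[-1. -0. -0.]
 [-0.  1. -0.]
 [ 0. -0. -1.]]
[[-0.     -1.      0.0001]
 [ 0.0001 -0.0001 -1.    ]
 [ 1.      0.      0.0001]]
[ 445.6489 -173.4277  128.0221]
[[-0.2909 -0.8865  0.3598]
 [-0.9567  0.2689 -0.111 ]
 [ 0.0016 -0.3765 -0.9264]]
[[-0.2124  0.8307  0.5146]
 [ 0.0597 -0.5146  0.8553]
 [ 0.9754  0.2124  0.0597]]
```

View pics/w1.png

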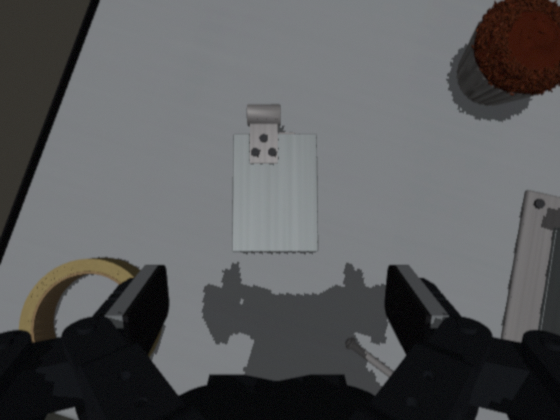

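```bash
cat >> h.py <<'E'
S=np.array([-1,1,-1,1,-1,1,-1.])
C=np.array([[0,-1,0],[0,0,-1],[1,0,0.]])
def fk(q,P,full=False):
    q=np.array(q)*S
    H,a0,L1,a,e,L2,b,e2,L3,c=P
    Rz=lambda a:Rn.from_euler('z',a).as_matrix();Ry=lambda a:Rn.from_euler('y',a).as_matrix()
    T=Rz(q[0]); p=np.array([0,0,H])+T@[a0,0,0]; pts=[p]
    T=T@Ry(q[1])@Rz(q[2]); p=p+T@[a,e,L1]; pts.append(p)
    T=T@Ry(q[3])@Rz(q[4]); p=p+T@[b,e2,L2]; pts.append(p)
    T=T@Ry(q[5])@Rz(q[6]); p=p+T@[0,0,L3]; pts.append(p)
    return (p,T@C,pts) if full else (p,T@C)
E
python3 - <<'E'
from h import *
from scipy.optimize import least_squares
np.set_printoptions(suppress=True,precision=4)
obs=pickle.load(open('obs.pkl','rb'))
for o in obs: p,T=fk(o['q'],[340,0,500,0,0,500,0,0,350,0]); print(p,o['tcp_pos'],np.abs(T-Rq(o['orientation'])).max())
P0=np.array([340,0,500,0,0,500,0,0,350,0.])
def f(P): return np.r_[np.concatenate([fk(o['q'],P)[0]-o['tcp_pos'] for o in obs]),(P-P0)*[.001,.02,.001,.02,.02,.001,.02,.02,.001,1]]
r=least_squares(f,P0); print(r.x,r.fun.round(2))
E
```

```text
[651.3516  60.8219 223.3128] [674.9668  -0.0084 231.3172] 4.440892098500626e-16
[445.6489 173.4277 128.0221] [469.6    115.2481 141.4589] 5.037203293367654e-16
[293.5415  -1.4524 544.8899   2.4769 -31.7086 500.242    1.1507 -31.9844
 335.2194   0.    ] [-0.    0.01  0.    0.    0.   -0.   -0.05 -0.03  0.04  0.05 -0.63  0.
  0.02 -0.64 -0.01  0.  ]
```

```bash
cat >> h.py <<'E'
from scipy.optimize import least_squares
P=np.array([293.5,-1.45,544.9,2.5,-31.7,500.2,1.15,-32,335.2,0])
LO=np.array([-2.85,-.5,-1.23,.21,-1.02,.16,-2.73]);HI=np.array([2.85,2.14,1.37,2.46,4.16,2.05,2.73])
def ik(R,pos,q0,n=6,seed=0):
    rng=np.random.default_rng(seed);best=None
    for i in range(n):
        s=np.array(q0) if i==0 else np.clip(q0+rng.normal(0,.5,7),LO+.03,HI-.03)
        s=np.clip(s,LO+.021,HI-.021)
        def f(q):
            p,T=fk(q,P); return np.r_[(p-pos)/5,Rn.from_matrix(T.T@R).as_rotvec()*60,(q-q0)*.002]
        r=least_squares(f,s,bounds=(LO+.02,HI-.02),max_nfev=60)
        e=np.linalg.norm(r.fun[:3])*5,np.degrees(np.linalg.norm(r.fun[3:6])/60)
        if best is None or sum(e)+.2*np.abs(r.x-q0).sum()<best[0]: best=(sum(e)+.2*np.abs(r.x-q0).sum(),r.x,e)
    return best[1],best[2]
E
python3 - <<'E'
from h import *
np.set_printoptions(suppress=True,precision=2)
q0=robot.get_obs()['q']
c,s=np.cos(np.radians(17)),np.sin(np.radians(17))
bx=np.array([np.cos(np.radians(4.5)),np.sin(np.radians(4.5)),0])
hinge=np.array([514.5,-117,72])+54*bx
for g in (-15,):
  for th in (40,50,60,68,75):
    R=lidtool(17,th); G=np.array([517,133,36])+g*np.array([c,s,0])
    q,e=ik(R,G+19*R[:,0],q0)
    out=[]
    for rot in (90,80):
        # lid final: origin is 54 up
        up=np.array([0,0,1.]); a=np.radians(rot-90)
        R2=lidtool(4.5,th+rot); lx=-(np.cos(a)*up+np.sin(a)*bx) if 0 else None
        lxv=lidtool(4.5,rot)[:,0]; lz=-lidtool(4.5,rot)[:,2]
        G2=hinge+lxv*(g-54)-lz*6
        q2,e2=ik(R2,G2+19*R2[:,0],q,10); pts=fk(q2,P,True)[2]
        out.append((rot,q2,np.round(e2,1),pts[2].round(0)))
    print(g,th,q,np.round(e,1))
    for x in out: print('    ',*x)
E
```

```text
-15 40 [ 1.01  0.79 -1.21  2.4   1.8   0.3  -2.71] [53.9 24. ]
     90 [ 0.62  0.91 -0.92  1.51  0.52  1.78 -1.93] [0. 0.] [765. -97. 383.]
     80 [ 0.7   0.8  -0.96  1.65  0.54  1.58 -1.92] [0. 0.] [ 708. -102.  413.]
-15 50 [-0.67  0.36  0.4   2.28 -1.    0.18 -0.63] [42.1 15.9]
     90 [-0.33  1.    0.66  1.36 -0.25  1.79 -1.11] [0. 0.] [804. -94. 344.]
     80 [-0.38  0.9   0.7   1.49 -0.29  1.6  -1.1 ] [0. 0.] [753. -98. 381.]
-15 60 [-0.71  0.41  0.42  2.28 -1.    0.18 -0.66] [21.6  8.2]
     90 [-0.31  1.1   0.65  1.27 -0.21  1.94 -1.1 ] [0. 0.] [835. -92. 299.]
     80 [-0.35  1.    0.69  1.39 -0.26  1.77 -1.09] [0. 0.] [792. -95. 342.]
-15 68 [-0.72  0.44  0.41  2.28 -1.    0.18 -0.68] [5.2 2. ]
     90 [-0.2   1.09  0.43  1.23 -0.07  2.03 -1.22] [3.1 0.9] [850. -89. 262.]
     80 [-0.33  1.07  0.66  1.32 -0.22  1.89 -1.1 ] [0. 0.] [818. -93. 306.]
-15 75 [-0.48  0.42  0.11  2.28 -0.1   0.19 -1.57] [0. 0.]
     90 [-0.26  1.13  0.52  1.26 -0.07  2.03 -1.15] [18.7  5.1] [841. -79. 240.]
     80 [-0.03  1.    0.12  1.28  0.06  1.99 -1.41] [0. 0.] [836. -92. 273.]
```

```bash
python3 - <<'E'
from h import *
np.set_printoptions(suppress=True,precision=2)
q0=robot.get_obs()['q']
# lid refit from w1
p,o=pickle.load(open('w1.pkl','rb')); w=cloud(p,o)
s=w[90:270,210:340].reshape(-1,3); s=s[np.isfinite(s[:,0])]
k=s[(s[:,2]>40)&(s[:,2]<47.)]; print('lid rect',cv2.minAreaRect(k[:,:2].astype(np.float32)),np.median(k[:,2]))
b=s[s[:,2]>47.5]; print('barrel top',len(b),np.median(b,0),b.max(0))
c,s=np.cos(np.radians(17)),np.sin(np.radians(17))
bx=np.array([np.cos(np.radians(4.5)),np.sin(np.radians(4.5)),0])
hinge=np.array([514.5,-117,72])+54*bx
for g in (0,12):
  for th in (60,64,68,72):
    R=lidtool(17,th); G=np.array([517,133,32])+g*np.array([c,s,0])
    q,e=ik(R,G+19*R[:,0],q0)
    print(g,th,q,np.round(e,1))
    for rot in (90,85):
        R2=lidtool(4.5,th+rot)
        lxv=lidtool(4.5,rot)[:,0]; lz=-lidtool(4.5,rot)[:,2]
        G2=hinge+lxv*(g-54)-lz*8
        q2,e2=ik(R2,G2+19*R2[:,0],q0,10); pts=fk(q2,P,True)[2]
        print('    ',rot,q2,np.round(e2,1),pts[2].round(0))
E
```

```text
lid rect ((523.1175537109375, 133.35147094726562), (104.1267318725586, 60.16737747192383), 16.78221893310547) 43.72817818765492
barrel top 472 [563.93 154.04  48.83] [572.21 166.74  50.77]
0 60 [-0.69  0.43  0.4   2.25 -1.    0.18 -0.67] [20.8  8.1]
     90 [-0.05  0.98  0.15  1.29  0.04  1.91 -1.4 ] [0. 0.] [833. -92. 284.]
     85 [-0.05  0.93  0.15  1.35  0.03  1.82 -1.4 ] [0. 0.] [814. -93. 306.]
0 64 [-0.69  0.45  0.4   2.25 -1.    0.18 -0.67] [12.7  4.9]
     90 [-0.06  1.02  0.16  1.25  0.04  1.98 -1.39] [0. 0.] [844. -91. 265.]
     85 [-0.05  0.97  0.15  1.31  0.03  1.89 -1.4 ] [0. 0.] [826. -92. 288.]
0 68 [-0.7   0.47  0.4   2.25 -1.    0.18 -0.68] [4.6 1.8]
     90 [-0.19  1.11  0.41  1.22 -0.07  2.03 -1.23] [0.3 0.1] [852. -90. 245.]
     85 [-0.05  1.01  0.15  1.28  0.04  1.95 -1.39] [0. 0.] [837. -92. 269.]
0 72 [-0.65  0.46  0.33  2.25 -0.72  0.18 -0.96] [0. 0.]
     90 [-0.22  1.13  0.45  1.23 -0.07  2.03 -1.2 ] [9.3 2.6] [847. -85. 232.]
     85 [-0.07  1.05  0.19  1.24  0.03  2.01 -1.37] [0. 0.] [846. -91. 249.]
12 60 [-0.68  0.45  0.39  2.23 -1.    0.18 -0.67] [19.6  7.7]
     90 [-0.05  1.    0.15  1.29  0.03  1.9  -1.4 ] [0. 0.] [833. -92. 272.]
     85 [-0.05  0.94  0.15  1.35  0.02  1.81 -1.4 ] [0. 0.] [815. -93. 295.]
12 64 [-0.68  0.46  0.39  2.23 -1.    0.18 -0.67] [11.6  4.6]
     90 [-0.05  1.04  0.16  1.25  0.04  1.96 -1.39] [0. 0.] [844. -91. 253.]
     85 [-0.06  0.98  0.16  1.31  0.02  1.88 -1.39] [0. 0.] [827. -92. 276.]
12 68 [-0.69  0.48  0.39  2.23 -1.    0.18 -0.68] [3.6 1.4]
     90 [-0.05  1.07  0.14  1.22  0.05  2.03 -1.4 ] [0. 0.] [853. -90. 232.]
     85 [-0.05  1.02  0.15  1.27  0.04  1.94 -1.4 ] [0. 0.] [838. -92. 257.]
12 72 [-0.62  0.47  0.29  2.23 -0.62  0.18 -1.06] [0. 0.]
     90 [-0.2   1.15  0.43  1.22 -0.07  2.03 -1.21] [7.5 2.1] [849. -86. 219.]
     85 [-0.07  1.07  0.18  1.24  0.03  2.   -1.37] [0. 0.] [847. -91. 237.]
```

```bash
python3 - <<'E'
from h import *
np.set_printoptions(suppress=True,precision=2)
q0=robot.get_obs()['q']
for th in (50,55,60,65):
    R=lidtool(16.8,th); ex=np.array([np.cos(np.radians(16.8)),np.sin(np.radians(16.8)),0])
    G=np.array([515,131,34])-8*ex
    for lift in (0,50,110):
        res=[]
        for s in range(12):
            rng=np.random.default_rng(s); qi=q0+rng.normal(0,.3,7); qi[4]=rng.uniform(.3,2.5); 
            q,e=ik(R,G+(19-lift)*R[:,0],np.clip(qi,LO+.03,HI-.03),1)
            if sum(e)<1: res.append((np.abs(q-q0).sum(),q))
        if res: res.sort(key=lambda t:t[0]); print(th,lift,len(res),res[0][1])
        else: print(th,lift,'none')
R=lidtool(16.8,60);rel(R,G+(19-110)*R[:,0])
E
```

```text
50 0 none
50 50 none
50 110 none
55 0 none
55 50 none
55 110 none
60 0 none
60 50 none
60 110 none
65 0 none
65 50 none
65 110 12 [-1.1   0.16  0.74  2.42 -0.4   0.18 -1.29]
rv [-0.01  7.88  0.12] cm [ 2.44 -0.19  1.58]
```

```bash
python3 - <<'E'
from h import *
np.set_printoptions(suppress=True,precision=2)
o=robot.get_obs();q0=o['q']
ex=np.array([np.cos(np.radians(16.8)),np.sin(np.radians(16.8)),0])
for th in (69,70,71,72):
    R=lidtool(16.8,th)
    for g in(-10,-5,0):
        G=np.array([514.5,130.8,33])+g*ex
        q,e=ik(R,G+19*R[:,0],q0); print(th,g,q,np.round(e,1))
R=lidtool(16.8,71);G=np.array([514.5,130.8,33])-5*ex
for l in (40,0): rel(R,G+(19-l)*R[:,0],o)
E
```

```text
69 -10 [-0.71  0.45  0.41  2.27 -1.    0.18 -0.68] [3.5 1.3]
69 -5 [-0.7   0.46  0.4   2.27 -1.    0.18 -0.68] [3.1 1.2]
69 0 [-0.7   0.46  0.4   2.26 -1.    0.18 -0.68] [2.7 1. ]
70 -10 [-0.71  0.46  0.41  2.28 -1.    0.18 -0.68] [1.5 0.6]
70 -5 [-0.7   0.46  0.4   2.27 -1.    0.18 -0.68] [1.1 0.4]
70 0 [-0.7   0.47  0.4   2.26 -1.    0.18 -0.68] [0.6 0.2]
71 -10 [-0.7   0.46  0.4   2.27 -0.96  0.18 -0.72] [0. 0.]
71 -5 [-0.69  0.46  0.39  2.26 -0.93  0.18 -0.76] [0. 0.]
71 0 [-0.68  0.47  0.38  2.26 -0.89  0.18 -0.79] [0. 0.]
72 -10 [-0.67  0.45  0.36  2.27 -0.8   0.18 -0.89] [0. 0.]
72 -5 [-0.66  0.46  0.34  2.26 -0.76  0.18 -0.92] [0. 0.]
72 0 [-0.65  0.46  0.33  2.25 -0.72  0.18 -0.96] [0. 0.]
rv [ 0.   -3.12  0.12] cm [ 9.55 -0.17  0.03]
rv [ 0.   -3.12  0.12] cm [13.54 -0.16  0.25]
```

```bash
python3 - <<'E'
from h import *
o=robot.get_obs()
ex=np.array([np.cos(np.radians(16.8)),np.sin(np.radians(16.8)),0])
R=lidtool(16.8,73);G=np.array([514.5,130.8,33])-5*ex
for l in (45,0): rel(R,G+(19-l)*R[:,0],o)
E
```

```text
rv [ 0.   -5.12  0.12] cm [ 9.05 -0.17 -0.09]
rv [ 0.   -5.12  0.12] cm [13.54 -0.16  0.31]
```

Call:
{"op": "drive_tool", "data": {
  "steps": [0, -2.5, 0, 5, -0.15, 0, 1, 0, -5, 0, 9, -0.15, -0.1, 1, 0, -5, 0, 11, -0.15, 0.1, 1, 0, -5, 0, 11, -0.15, 0.1, 1]
}}

```text
time_s: 2.75
tcp_pos: [507.7, 127.9, 37.7]
orientation: [0.088, 0.794, 0.119, -0.589]
wrist_force: [0.4, 0.6, -0.7]
finger_gap: 85.3
```

```bash
python3 - <<'E'
from h import *
np.set_printoptions(suppress=True,precision=3)
p,o=shot('wrist'); save(p,'w2.png'); pickle.dump((p,o),open('w2.pkl','wb'))
print(o['q'],o['tcp_pos'],o['wrist_force'])
obs=pickle.load(open('obs.pkl','rb'));obs.append(o);pickle.dump(obs,open('obs.pkl','wb'))
w=cloud(p,o);s=w[60:330,150:400].reshape(-1,3); s=s[np.isfinite(s[:,0])]
k=s[(s[:,2]>40)&(s[:,2]<47.)]; print('lid rect',cv2.minAreaRect(k[:,:2].astype(np.float32)),np.median(k[:,2]))
ex=np.array([np.cos(np.radians(16.8)),np.sin(np.radians(16.8)),0])
R=lidtool(16.8,73);G=np.array([514.5,130.8,33])-5*ex
for l in (0,): rel(R,G+(19-l)*R[:,0],o)
E
```

```text
[-0.467  0.364  0.093  2.314 -0.047  0.172 -1.613] [507.653 127.932  37.666] [ 0.364  0.597 -0.734]
lid rect ((526.8963623046875, 141.0418701171875), (94.09099578857422, 72.82526397705078), 16.9609432220459) 43.779158379483505
rv [0.26 0.11 0.09] cm [ 2.42 -0.07 -0.1 ]
```

View pics/w2.png

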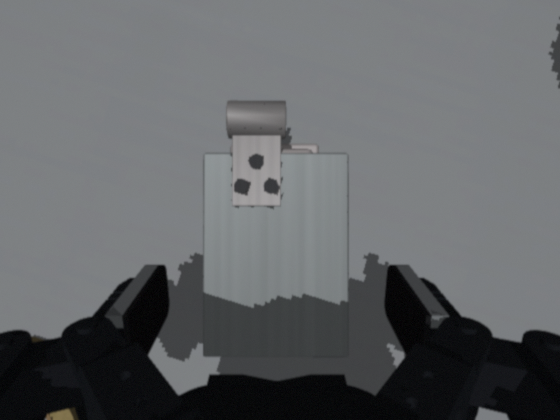

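Call:
{"op": "drive_tool", "data": {
  "steps": [0, -0.5, 0, 1.2, -0.05, -0.1, 1, 0, -1, 0, 2.4, -0.05, -0.1, 1, 0, -1, 0, 2.4, -0.05, -0.1, 1]
}}

```text
time_s: 3.18
tcp_pos: [515.9, 130.8, 17.2]
orientation: [0.089, 0.79, 0.119, -0.594]
wrist_force: [0.4, 0.1, -0.0]
finger_gap: 85.3
```

```bash
python3 - <<'E'
from h import *
np.set_printoptions(suppress=True,precision=3)
o=robot.get_obs(); print(o['q'])
obs=pickle.load(open('obs.pkl','rb'));obs.append(o);pickle.dump(obs,open('obs.pkl','wb'))
ex=np.array([np.cos(np.radians(16.8)),np.sin(np.radians(16.8)),0])
R=lidtool(16.8,74);G=np.array([514.5,130.8,33])-5*ex
rel(R,G+19*R[:,0],o)
R0=Rq(o['orientation']); print('grasp pt',np.array(o['tcp_pos'])-19*R0[:,0])
E
```

```text
[-0.337  0.418 -0.056  2.285  0.284  0.165 -1.931]
rv [ 0.24 -0.1   0.1 ] cm [ 0.2  -0.04  0.18]
grasp pt [510.907 129.237  35.417]
```

Call:
{"op": "drive_tool", "data": {
  "steps": [0, 0, 0, 0.4, -0.05, 0.1, 1, 0, 0, 0, 0.4, -0.05, 0.1, 0.6, 0, 0, 0, 0.4, -0.05, 0.1, 0, 0, 0, 0, 0.4, -0.05, 0.1, 0, 0, 0, 0, 0.4, -0.05, 0.1, 0, 0, 0, 0, 0.4, -0.05, 0.1, 0]
}}

```text
time_s: 3.92
tcp_pos: [515.6, 131.4, 13.2]
orientation: [0.089, 0.79, 0.118, -0.595]
wrist_force: [-6.2, -2.2, 13.8]
finger_gap: 59.2
```

```bash
python3 - <<'E'
from h import *
np.set_printoptions(suppress=True,precision=3)
p,o=shot('wrist'); save(p,'w3.png'); pickle.dump((p,o),open('w3.pkl','wb')); print(o['q'],o['tcp_pos'],o['wrist_force'],o['finger_gap'])
E
```

```text
[-0.301  0.427 -0.099  2.284  0.408  0.165 -2.053] [515.649 131.435  13.197] [-6.163 -2.172 13.786] 59.16404315584909
```

View pics/w3.png

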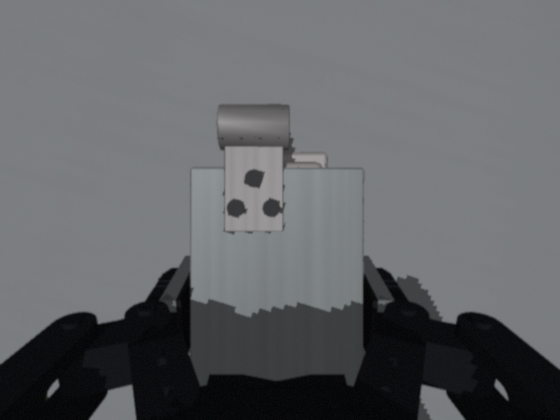

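Call:
{"op": "drive_tool", "data": {
  "steps": [0, 0, 0, -1, 0, -0.3, 0, 0, 0, 0, -3, 0, -0.8, 0, 0, 0, 0, -7, 0, -2, 0, 0, 0, 0, -12, 0, -3.4, 0, 0, 0, 0, -12, 0, -3.4, 0]
}}

```text
time_s: 4.6
tcp_pos: [516.8, 132.2, 141.6]
orientation: [0.088, 0.792, 0.119, -0.592]
wrist_force: [-0.2, 0.4, -1.2]
finger_gap: 58.9
```

```bash
python3 - <<'E'
from h import *
np.set_printoptions(suppress=True,precision=3)
p,o=shot('wrist'); save(p,'w4.png'); pickle.dump((p,o),open('w4.pkl','wb')); print(o['q'],o['tcp_pos'],o['wrist_force'],o['finger_gap'])
obs=pickle.load(open('obs.pkl','rb'));obs.append(o);pickle.dump(obs,open('obs.pkl','wb'))
r=nets.trace('lid',p); print([(x['box'],x['p'],x['pixels'].sum()) for x in r[:3]])
r2=nets.spot_point('lid_bore',p); print(r2[:2])
m=r[0]['pixels'] if r else None
# cloud in tool frame
K=p['K'];z=p['range_z'];v,u=np.indices(z.shape);c=np.stack([(u-K[0,2])/K[0,0]*z,(v-K[1,2])/K[1,1]*z,z],-1)
M=np.array(p['mount']);T=c@M[:3,:3].T+M[:3,3]
np.save('T4.npy',T);np.save('m4.npy',m)
# plate: pixels cols 205-345 rows 180-280 from image, robust plane
for (r0,r1,c0,c1) in ((250,290,200,350),(180,290,300,355)):
    q=T[r0:r1,c0:c1].reshape(-1,3); q=q[z[r0:r1,c0:c1].reshape(-1)>0]
    A=np.c_[q[:,1],q[:,0],np.ones(len(q))]; s,*_=np.linalg.lstsq(A,q[:,2],rcond=None); print('z=a*y+b*x+c',s,np.std(A@s-q[:,2]),len(q))
E
```

```text
[-0.067  0.197 -0.351  2.2    0.208  0.479 -1.847] [516.822 132.225 141.579] [-0.248  0.386 -1.183] 58.88439302873964
[([191.5, 100.5, 172.0, 284.4], 0.95, np.int64(40588))]
[{'position': [251.7, 124.2], 'p': 0.64}]
z=a*y+b*x+c [  0.028  -2.642 -86.967] 1.9620481194792434 5975
z=a*y+b*x+c [   0.045   -3.332 -106.962] 2.170246232738532 6023
```

View pics/w4.png

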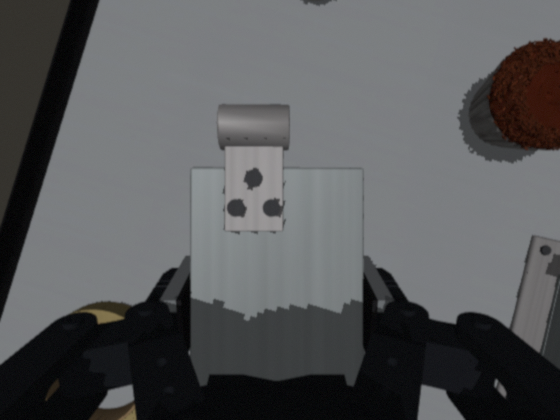

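```bash
cat > lidfit.py <<'E'
from h import *
np.set_printoptions(suppress=True,precision=3)
p,o=pickle.load(open('w4.pkl','rb'));T=np.load('T4.npy');m=np.load('m4.npy');K=p['K'];M=np.array(p['mount'])
g=cv2.cvtColor(p['pixels'],cv2.COLOR_RGB2GRAY)
q=np.vstack([T[180:290,296:352].reshape(-1,3),T[240:290,200:296].reshape(-1,3),T[180:240,198:218].reshape(-1,3)])
for _ in range(3):
    c=q.mean(0);n=np.linalg.svd(q-c,full_matrices=False)[2][2]; d=(q-c)@n; q=q[abs(d)<2.5*d.std()+.2]
if n[0]>0:n=-n
print('normal',n,'theta',np.degrees(np.arctan2(-n[0],-n[2])),'std',d.std(),len(q))
def ray(u,v):
    r=M[:3,:3]@np.array([(u-K[0,2])/K[0,0],(v-K[1,2])/K[1,1],1]); return M[:3,3],r
def onplane(u,v,c=c,n=n):
    a,r=ray(u,v); return a+r*((c-a)@n/(r@n))
# subpixel edges: front edge row and side cols by gradient
g32=g.astype(float)
def edge(arr):
    d=np.abs(np.diff(arr)); i=d.argmax(); s=slice(max(i-2,0),i+3); return (np.arange(len(d))[s]*d[s]).sum()/d[s].sum()+.5
L=[(183+edge(g32[r,183:200]),r) for r in range(180,240,5)]
Rr=[(354+edge(g32[r,354:374]),r) for r in range(180,240,5)]
F=[(cc,160+edge(g32[160:178,cc])) for cc in range(330,358,4)]+[(cc,160+edge(g32[160:178,cc])) for cc in range(196,216,4)]
PL=np.array([onplane(*x) for x in L]);PR=np.array([onplane(*x) for x in Rr]);PF=np.array([onplane(*x) for x in F])
def line(Q): c=np.median(Q,0);v=np.linalg.svd(Q-Q.mean(0))[2][0]; return c,v
for nm,Q in (('L',PL),('R',PR),('F',PF)): print(nm,*line(Q))
print('width',np.median(PR[:,1])-np.median(PL[:,1]))
# barrel cylinder
b=T[104:150,222:288].reshape(-1,3)
np.save('barrel.npy',b)
yl=np.array([onplane(219+0,125),onplane(290,125)]); 
for r in range(104,150,5): print(r,T[r,255].round(1),T[r,230].round(1),T[r,280].round(1))
E
python3 lidfit.py
```

```text
normal [-0.961  0.01  -0.276] theta 73.94856523261188 std 0.60133295885789 12046
L [-22.442 -29.556 -33.399] [-0.277 -0.002  0.961]
R [-21.883  29.399 -33.23 ] [-0.276  0.005  0.961]
F [-18.266  18.763 -46.241] [-0.01  -1.    -0.002]
width 58.9548683667244
104 [166.3 -17.7 -64.3] [167.1 -38.1 -64.3] [167.    2.6 -64.3]
109 [-16.6  -7.4 -65.8] [-16.8 -15.7 -65.8] [-16.9   0.9 -65.8]
114 [-18.5  -7.3 -64.3] [-19.4 -15.5 -64.3] [-17.6   0.9 -64.3]
119 [-19.3  -7.3 -62.7] [-20.8 -15.3 -62.8] [-18.8   0.9 -62.7]
124 [-20.2  -7.3 -61.2] [-20.3 -15.5 -61.2] [-19.3   0.9 -61.1]
129 [-20.1  -7.3 -59.6] [-20.3 -15.5 -59.6] [-19.8   0.9 -59.6]
134 [-20.3  -7.3 -58. ] [-20.4 -15.6 -58. ] [-20.2   0.9 -58. ]
139 [-18.9  -7.5 -56.2] [-20.7 -15.6 -56.4] [-18.9   0.9 -56.2]
144 [-19.2  -7.5 -54.6] [-19.  -15.8 -54.6] [-18.    0.9 -54.4]
149 [-17.8  -7.6 -52.7] [-18.1 -16.  -52.8] [-17.4   0.9 -52.7]
```

```bash
cat >> lidfit.py <<'E'
print('---')
th=np.radians(73.95);lx=np.array([np.cos(th),0,-np.sin(th)]);lz=np.array([-np.sin(th),0,-np.cos(th)])
b=T[106:142,222:287].reshape(-1,3); X=np.c_[b@lx,b@lz]; X=X[(X[:,1]>25)&(X[:,0]<70)]
r=least_squares(lambda a:np.hypot(X[:,0]-a[0],X[:,1]-a[1])-8,[51,28],loss='soft_l1',f_scale=.5)
cx,cz=r.x;print('circle fit',r.x,np.std(r.fun),'bore tool xz',cx*lx+cz*lz,'plan',(-13.06*lx[0]-57.2*lx[2]),(-13.06*lz[0]-57.2*lz[2]))
# barrel y-ends
E0=[(210+edge(g32[r,210:230]),r) for r in range(112,142,4)];E1=[(280+edge(g32[r,280:300]),r) for r in range(112,142,4)]
nb=np.array([c for c in [cz+8]]); 
ys=[]
for E in(E0,E1):
    yy=[]
    for u,v in E:
        zz=T[v,250]; dep=p['range_z'][v,250]; yy.append((u-K[0,2])/K[0,0]*dep+M[1,3])
    ys.append(np.median(yy))
print('barrel y ends',ys,'mid',np.mean(ys))
E
python3 lidfit.py | sed -n '/---/,$p'
```

```text
---
circle fit [53.744 28.306] 6.230871241580511 bore tool xz [-12.344   0.    -59.475] plan 51.359611249482676 28.365365012670182
barrel y ends [np.float64(-19.84991364099062), np.float64(3.903283556578965)] mid -7.973315042205828
```

```bash
cat >> lidfit.py <<'E'
for _ in range(4):
    rr=np.hypot(X[:,0]-cx,X[:,1]-cz)-8; Y=X[abs(rr)<2.0]
    r=least_squares(lambda a:np.hypot(Y[:,0]-a[0],Y[:,1]-a[1])-8,[cx,cz]);cx,cz=r.x
print('refit',cx,cz,np.std(r.fun),len(Y),'lx range',Y[:,0].min(),Y[:,0].max())
for lo in np.arange(42,62,1.5):
    s=X[(X[:,0]>=lo)&(X[:,0]<lo+1.5)]
    if len(s): print(lo+.75,len(s),np.median(s[:,1]).round(2),end=' | ')
E
python3 lidfit.py | sed -n '/refit/,$p'
```

```text
refit 53.763314494393065 28.307907169300627 0.5700042134506652 2333 lx range 47.888049948678976 60.34709232323061
47.25 7 34.73 | 48.75 339 34.35 | 50.25 317 35.47 | 51.75 319 35.96 | 53.25 311 36.35 | 54.75 280 36.27 | 56.25 279 35.88 | 57.75 241 35.32 | 59.25 220 33.95 | 60.75 21 32.74 |
```

```bash
cat > plan.py <<'E'
from h import *
import h
np.set_printoptions(suppress=True,precision=2)
obs=pickle.load(open('obs.pkl','rb'));P0=P.copy()
r=least_squares(lambda X:np.r_[np.concatenate([fk(o['q'],X)[0]-o['tcp_pos'] for o in obs]),(X-P0)*.001],P0);print(r.x,abs(r.fun[:-10]).max())
h.P=r.x
o=robot.get_obs();bore=np.array([-12.3,-8.0,-59.5]);hinge=np.array([567.7,-104.8,72])
for rot in (80,85,90):
    for up in (90,0):
        R2=lidtool(4.5,73.95+rot);t=hinge+[0,0,up]-R2@bore
        q,e=ik(R2,t,o['q'],8);pts=fk(q,h.P,True)[2]
        print(rot,up,q,np.round(e,1),'tcp',t,'wrist',pts[2],'elbow',pts[1])
        if rot==85: rel(R2,t,o)
E
python3 plan.py
```

```text
[263.96   3.22 544.17   9.37 -80.2  482.27  -5.6   15.61 317.13   0.  ] 7.3892649182411105
80 90 [-0.35  1.02  0.74  1.33 -0.14  2.03 -1.02] [0.4 0.1] tcp [ 531.26 -115.69  210.05] wrist [814.79 -93.16 349.51] elbow [438.13  91.1  588.35]
80 0 [ 0.16  0.95 -0.21  1.33  0.19  2.   -1.59] [0. 0.] tcp [ 531.26 -115.69  120.05] wrist [815.29 -93.34 259.32] elbow [ 442.33 -148.23  560.56]
85 90 [-0.4   1.07  0.81  1.34 -0.14  2.03 -0.94] [13.   3.3] tcp [ 535.58 -115.35  213.11] wrist [813.51 -85.25 333.75] elbow [445.16 118.85 569.38]
rv [ 12.36 -84.6   -6.09] cm [-8.8  24.18  2.91]
85 0 [-0.08  1.03  0.21  1.29  0.04  2.03 -1.35] [0. 0.] tcp [ 535.58 -115.35  123.11] wrist [830.63 -92.13 237.02] elbow [469.49 -41.01 552.97]
rv [ 12.36 -84.6   -6.09] cm [-0.15 24.19  5.39]
90 90 [-0.44  1.14  0.91  1.35 -0.14  2.03 -0.85] [25.   6.3] tcp [ 540.14 -114.99  215.78] wrist [812.49 -76.56 316.19] elbow [452.8  152.29 542.29]
90 0 [-0.33  1.19  0.69  1.29 -0.15  2.03 -1.02] [9.3 2.4] tcp [ 540.14 -114.99  125.78] wrist [831.77 -86.37 220.47] elbow [487.83  94.27 506.73]
```

```bash
cat >> h.py <<'E'
def fk(q,P,full=False):
    q=np.array(q)*S; V=np.array(P).reshape(7,3)
    Rz=lambda a:Rn.from_euler('z',a).as_matrix();Ry=lambda a:Rn.from_euler('y',a).as_matrix()
    T=np.eye(3);p=np.zeros(3);pts=[]
    for i in range(7):
        T=T@(Rz(q[i]) if i%2==0 else Ry(q[i])); p=p+T@V[i]; pts.append(p)
    return (p,T@C,[pts[0],pts[2],pts[4],pts[6]]) if full else (p,T@C)
def fitfk():
    obs=pickle.load(open('obs.pkl','rb'))
    P0=np.array([0,0,290,0,-30,0,0,0,545,0,-30,0,0,0,500,0,0,0,0,0,335.]);W=np.full(21,.02);W[[2,8,14,20]]=.01;W[[1,4,7,10,13,16]]=.01
    Wx=W.copy();Wx[[0,3,6,9,12,15,18,19]]=.2
    r=least_squares(lambda X:np.r_[np.concatenate([fk(o['q'],X)[0]-o['tcp_pos'] for o in obs])*5,(X-P0)*Wx],P0)
    return r.x,abs(r.fun[:-21]).max()/5
E
sed -i '/^obs=/,/^h.P=/d' plan.py; sed -i 's/^o=robot/h.P,er=fitfk();print(h.P.reshape(7,3),er)\no=robot/' plan.py; python3 plan.py
```

```text
[[  0.     0.95 283.7 ]
 [ -0.   -29.05   1.92]
 [  0.    -2.9  552.66]
 [ -0.   -32.9   -1.31]
 [  0.    -0.18 494.77]
 [ -0.    -0.18   0.88]
 [ -0.    -0.   338.51]] 0.00011736978063936476
80 90 [-0.31  0.98  0.64  1.32 -0.11  2.03 -1.09] [3.  0.8] tcp [ 531.26 -115.69  210.05] wrist [830.92 -90.06 360.93] elbow [445.58 112.57 595.58]
80 0 [ 0.11  0.99 -0.13  1.28  0.16  1.99 -1.55] [0. 0.] tcp [ 531.26 -115.69  120.05] wrist [835.22 -91.59 269.09] elbow [457.52 -80.44 588.2 ]
85 90 [-0.36  1.02  0.71  1.34 -0.1   2.03 -1.03] [15.7  4.1] tcp [ 535.58 -115.35  213.11] wrist [829.53 -81.53 345.18] elbow [451.33 137.33 576.82]
rv [ 12.36 -84.6   -6.09] cm [-8.8  24.18  2.91]
85 0 [-0.2   1.09  0.43  1.26 -0.06  2.03 -1.22] [0. 0.] tcp [ 535.58 -115.35  123.11] wrist [851.35 -90.34 244.96] elbow [487.59  65.8  541.44]
rv [ 12.36 -84.6   -6.09] cm [-0.15 24.19  5.39]
90 90 [-0.41  1.07  0.8   1.35 -0.1   2.03 -0.94] [28.   7.3] tcp [ 540.14 -114.99  215.78] wrist [828.31 -72.06 327.62] elbow [457.37 167.01 550.89]
90 0 [-0.29  1.15  0.6   1.28 -0.11  2.03 -1.09] [12.6  3.4] tcp [ 540.14 -114.99  125.78] wrist [847.96 -82.44 230.9 ] elbow [492.81 116.03 512.1 ]
```

```bash
cat > way.py <<'E'
from h import *
import h
np.set_printoptions(suppress=True,precision=2)
h.P,_=fitfk()
o=robot.get_obs();bore=np.array([-12.3,-8.0,-59.5]);hinge=np.array([567.7,-104.8,72])
b0=Rq(o['orientation'])@bore+o['tcp_pos'];b1=hinge+[0,0,62];print(b0,b1)
q=o['q'];rows=[]
for i in range(1,11):
    f=i/10; b=b0+(b1-b0)*f+np.array([0,0,30*np.sin(np.pi*f)]); R=lidtool(16.8+(4.5-16.8)*f,73.3+(78+.65)*f); t=b-R@bore
    q2,e=ik(R,t,q,5); print(f,np.round(e,1),'dq',np.abs(q2-q).max().round(2),q2,'tcp',t.round(0)); q=q2
    R0=Rq(o['orientation']);rows.append(np.r_[np.degrees(Rn.from_matrix(R0.T@R).as_rotvec()),R0.T@(t-o['tcp_pos'])/10])
print(np.array(rows).round(1).tolist())
E
python3 way.py
```

```text
[563.67 154.64 165.07] [ 567.7 -104.8  134. ]
0.1 [0. 0.] dq 0.19 [-0.03  0.22 -0.34  2.12  0.14  0.67 -1.76] tcp [511. 106. 150.]
0.2 [0. 0.] dq 0.2 [ 0.    0.25 -0.33  2.02  0.11  0.86 -1.7 ] tcp [509.  80. 163.]
0.3 [0. 0.] dq 0.18 [ 0.02  0.31 -0.3   1.93  0.1   1.04 -1.67] tcp [508.  55. 175.]
0.4 [0. 0.] dq 0.17 [ 0.03  0.37 -0.28  1.83  0.1   1.21 -1.65] tcp [508.  31. 184.]
0.5 [0. 0.] dq 0.16 [ 0.04  0.44 -0.25  1.74  0.1   1.37 -1.63] tcp [509.   6. 191.]
0.6 [0. 0.] dq 0.15 [ 0.07  0.52 -0.25  1.65  0.12  1.52 -1.62] tcp [511. -18. 195.]
0.7 [0. 0.] dq 0.14 [ 0.09  0.61 -0.24  1.56  0.13  1.66 -1.62] tcp [514. -43. 195.]
0.8 [0. 0.] dq 0.13 [ 0.1   0.7  -0.21  1.47  0.14  1.79 -1.6 ] tcp [518. -67. 192.]
0.9 [0. 0.] dq 0.12 [ 0.1   0.8  -0.16  1.39  0.15  1.91 -1.57] tcp [523. -91. 187.]
1.0 [0. 0.] dq 0.11 [ 0.06  0.89 -0.05  1.3   0.13  2.02 -1.5 ] tcp [ 530. -116.  181.]
[[1.4, -7.2, 0.4, -1.6, 2.3, 0.6], [2.7, -15.0, 0.5, -3.1, 4.7, 1.2], [3.9, -22.9, 0.4, -4.5, 7.1, 1.7], [5.2, -30.8, 0.1, -5.6, 9.4, 2.2], [6.5, -38.6, -0.3, -6.4, 11.8, 2.6], [7.8, -46.4, -0.9, -6.9, 14.2, 3.0], [9.0, -54.3, -1.7, -7.0, 16.6, 3.4], [10.3, -62.1, -2.7, -6.9, 19.0, 3.7], [11.4, -69.9, -3.9, -6.4, 21.5, 4.1], [12.5, -77.6, -5.2, -5.8, 24.1, 4.4]]
```

Call:
{"op": "drive_tool", "data": {
  "steps": [1.4, -7.2, 0.4, -1.6, 2.3, 0.6, 0, 2.7, -15, 0.5, -3.1, 4.7, 1.2, 0, 3.9, -22.9, 0.4, -4.5, 7.1, 1.7, 0, 5.2, -30.8, 0.1, -5.6, 9.4, 2.2, 0, 6.5, -38.6, -0.3, -6.4, 11.8, 2.6, 0, 7.8, -46.4, -0.9, -6.9, 14.2, 3, 0, 9, -54.3, -1.7, -7, 16.6, 3.4, 0, 10.3, -62.1, -2.7, -6.9, 19, 3.7, 0]
}}

```text
time_s: 5.75
tcp_pos: [518.5, -66.2, 191.8]
orientation: [-0.056, -0.369, -0.023, 0.927]
wrist_force: [0.3, 0.3, -0.9]
finger_gap: 59.2
```

```bash
python3 - <<'E'
from h import *
p,o=shot('wrist'); save(p,'w5.png'); pickle.dump((p,o),open('w5.pkl','wb')); print(o['q'].round(2),o['finger_gap'],o['wrist_force'].round(1))
obs=pickle.load(open('obs.pkl','rb'));obs.append(o);pickle.dump(obs,open('obs.pkl','wb'))
print(fitfk()[1])
E
sed -i 's/^q=o\[/yy,tt=(float(__import__("sys").argv[1]),float(__import__("sys").argv[2]));q=o[/' way.py
```

```text
[ 0.08  0.71 -0.18  1.47  0.13  1.79 -1.59] 59.23626273671055 [ 0.3  0.3 -0.9]
0.0001298759743235678
```

View pics/w5.png

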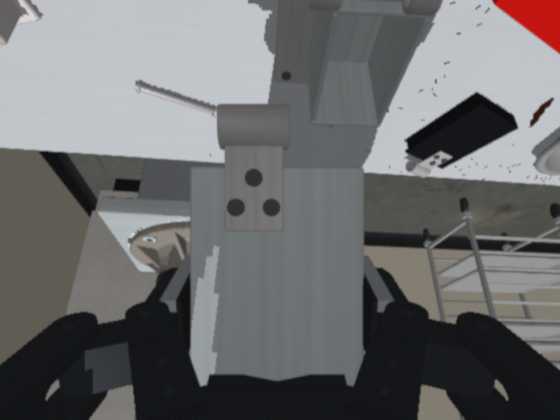

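```bash
python3 - <<'E'
from h import *
o=robot.get_obs();bore=np.array([-12.3,-8.0,-59.5]);hinge=np.array([567.7,-104.8,72])
R=lidtool(4.5,73.95+78); rel(R,hinge+[0,0,60]-R@bore,o)
E
```

```text
rv [  1.25 -14.66  -1.83] cm [ 0.22  4.72 -1.15]
```

Call:
{"op": "drive_tool", "data": {
  "steps": [0.6, -7.3, -0.9, 0.1, 2.4, -0.6, 0, 1.2, -14.7, -1.8, 0.2, 4.7, -1.2, 0, 1.2, -14.7, -1.8, 0.2, 4.7, -1.2, 0, 1.2, -14.7, -1.8, 0.2, 4.7, -1.2, 0]
}}

```text
time_s: 6.3
tcp_pos: [530.9, -111.2, 181.9]
orientation: [-0.04, -0.251, -0.012, 0.967]
wrist_force: [0.6, 0.2, -0.1]
finger_gap: 59.3
```

```bash
python3 - <<'E'
from h import *
p,o=shot('wrist'); save(p,'w6.png'); pickle.dump((p,o),open('w6.pkl','wb')); print(o['q'].round(2),o['finger_gap'],o['wrist_force'].round(1))
print(nets.spot_point('box_bore',p)[:2],nets.spot_point('lid_bore',p)[:2])
for n in('scene','side'):
    p,o=shot(n); save(p,n+'6.png'); pickle.dump((p,o),open(n+'6.pkl','wb'))
a=[cv2.imread('pics/%s6.png'%n) for n in('scene','side')]
a=[cv2.resize(a[0][150:270,210:350],None,fx=2.8,fy=2.8,interpolation=3),cv2.resize(a[1][140:260,220:360],None,fx=2.8,fy=2.8,interpolation=3)]
cv2.imwrite('pics/ss6.png',np.hstack(a))
E
```

```text
[ 0.1   0.89 -0.13  1.31  0.15  2.02 -1.54] 59.30281920425343 [ 0.6  0.2 -0.1]
[] [{'position': [252.1, 122.6], 'p': 0.84}, {'position': [389.8, 117.1], 'p': 0.58}]
```

View pics/w6.png

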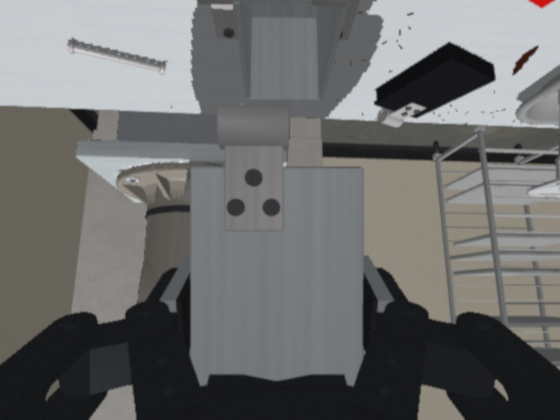

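View pics/ss6.png

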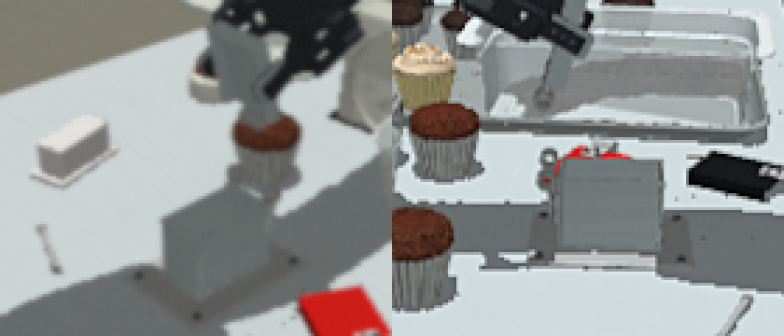

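```bash
python3 - <<'E'
from h import *
o=robot.get_obs();bore=np.array([-12.3,-8.0,-59.5]);hinge=np.array([567.7,-104.8,72])
R=lidtool(4.5,73.95+79.5); rel(R,hinge+[0,0,25]-R@bore,o)
print(Rq(o['orientation'])@bore+o['tcp_pos'])
# box refit from wrist0 flange, side, scene : edges. knuckle from side6/scene6
for n in('scene','side'):
    for k in '06':
        p,_=pickle.load(open(n+k+'.pkl','rb'));w=cloud(p).reshape(-1,3);w=w[np.isfinite(w[:,0])]
        s=w[(abs(w[:,0]-568)<16)&(abs(w[:,1]+105)<40)&(w[:,2]>74)&(w[:,2]<83)]
        for nm,q in (('L',s[s[:,1]>-100]),('R',s[s[:,1]<-108])):
            if len(q): print(n,k,nm,len(q),q.mean(0).round(1),q.min(0).round(1),q.max(0).round(1))
E
```

```text
rv [ 0.21 -2.65 -0.24] cm [ 1.97  0.42 -3.38]
[ 570.16965077 -100.1885013   137.95060613]
scene 0 L 20 [564.7 -82.6  78.2] [559.6 -89.6  74.7] [572.9 -74.2  80.5]
scene 0 R 26 [ 566.8 -129.2   78.1] [ 561.  -136.8   74.7] [ 575.6 -120.3   81.4]
scene 6 L 24 [564.1 -82.9  77.7] [557.7 -88.9  74.1] [574.1 -74.4  81.6]
scene 6 R 27 [ 566.9 -128.6   77.6] [ 560.7 -135.    74.4] [ 577.1 -120.4   81.3]
side 0 L 19 [567.3 -78.5  77.2] [561.5 -86.   74.4] [573.7 -73.6  80.1]
side 0 R 20 [ 570.9 -126.1   77.5] [ 564.4 -134.1   75.2] [ 577.9 -118.9   80. ]
side 6 L 19 [567.3 -78.2  77.4] [561.5 -88.   74.2] [573.4 -73.1  79.7]
side 6 R 20 [ 570.9 -126.3   77.4] [ 564.4 -134.7   74.7] [ 577.9 -118.6   80. ]
```

Call:
{"op": "drive_tool", "data": {
  "steps": [0, -1.3, 0, 1, 0.3, -1.7, 0, 0.2, -2.6, -0.2, 2, 0.4, -3.4, 0, 0.2, -2.6, -0.2, 2, 0.4, -3.4, 0]
}}

```text
time_s: 6.92
tcp_pos: [529.4, -116.1, 140.7]
orientation: [-0.038, -0.226, -0.009, 0.973]
wrist_force: [0.4, -0.2, -0.3]
finger_gap: 59.0
```

```bash
python3 - <<'E'
from h import *
p,o=shot('wrist'); save(p,'w7.png'); pickle.dump((p,o),open('w7.pkl','wb')); print(o['q'].round(2),o['finger_gap'],o['wrist_force'].round(1))
print(Rq(o['orientation'])@np.array([-12.3,-8.0,-59.5])+o['tcp_pos'])
print(nets.spot_point('box_bore',p)[:2],nets.spot_point('lid_bore',p)[:2])
E
```

```text
[ 0.1   0.96 -0.13  1.29  0.16  2.01 -1.55] 58.963604803435395 [ 0.4 -0.2 -0.3]
[ 565.90431315 -105.21904853   92.7837254 ]
[{'position': [259.3, 74.7], 'p': 0.69}] [{'position': [253.8, 122.0], 'p': 0.96}, {'position': [391.5, 141.8], 'p': 0.83}]
```

View pics/w7.png

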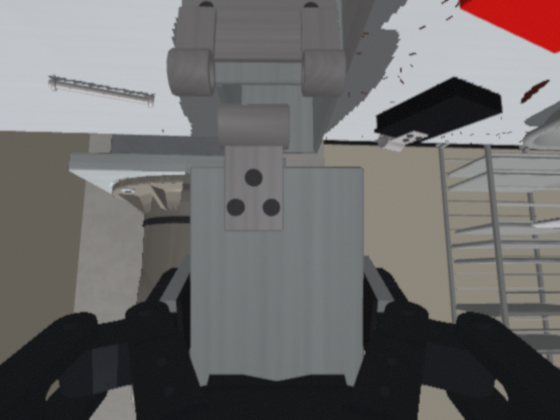

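```bash
cat > cyl.py <<'E'
from h import *
import sys
np.set_printoptions(suppress=True,precision=2)
def cylfit(pts,c0,yaw0=94.5):
    # pts world Nx3; axis: direction (cos a, sin a, tilt), radius 8 ; params x0,z0 at y=c0y, slope dx/dy, dz/dy
    y0=c0[1]
    def res(v,Q):
        d=np.array([v[2],1,v[3]]);d/=np.linalg.norm(d); w=Q-np.array([v[0],y0,v[1]]); return np.linalg.norm(w-np.outer(w@d,d),axis=1)-8
    v=np.array([c0[0],c0[2],-.08,0]);Q=pts
    for tol in (5,3,2,1.5,1.5):
        Q=pts[abs(res(v,pts))<tol]
        v=least_squares(lambda a:np.r_[res(a,Q),(a[2:]-[-.08,0])*len(Q)**.5*.5],v,loss='soft_l1',f_scale=.4).x
    return v,Q,np.std(res(v,Q))
def ends(img,row,c,half,w):
    pass
if __name__=='__main__':
    f=sys.argv[1]; boxes=eval(sys.argv[2])
    p,o=pickle.load(open(f,'rb'));w=cloud(p,o)
    for nm,(l,t,r,b),c0 in boxes:
        pts=w[t:b,l:r].reshape(-1,3);pts=pts[np.isfinite(pts[:,0])]
        pts=pts[np.linalg.norm(pts-c0,axis=1)<25]
        v,Q,s=cylfit(pts,np.array(c0,float)); 
        print(nm,'n',len(Q),'x',v[0].round(2),'z',v[1].round(2),'slope',v[2:],'at y',c0[1],'std',s.round(2),'y ext',np.percentile(Q[:,1],[1,99]))
E
python3 cyl.py w7.pkl "[('kL',(165,45,218,100),(566,-82,72)),('kR',(300,45,350,100),(569,-128,72)),('bar',(215,100,292,148),(566,-105,93))]"
```

```text
kL n 1989 x 565.17 z 71.72 slope [-0.07  0.  ] at y -82 std 0.54 y ext [-90.4  -76.32]
kR n 1953 x 568.28 z 71.73 slope [-0.07  0.  ] at y -128 std 0.53 y ext [-135.6  -121.85]
bar n 3126 x 565.28 z 91.13 slope [-0.07 -0.  ] at y -105 std 0.53 y ext [-116.72  -93.42]
```

```bash
python3 - <<'E'
from h import *
import h
np.set_printoptions(suppress=True,precision=2)
p,o7=pickle.load(open('w7.pkl','rb'));o=robot.get_obs();h.P,_=fitfk()
R0=Rq(o7['orientation']);bt=R0.T@(np.array([565.28,-105.07,91.13])-o7['tcp_pos']);print('bore tool',bt)
print('tool y yaw',np.degrees(np.arctan2(R0[0,1],-R0[1,1])),'roll',R0[2,1],'theta',np.degrees(np.arctan2(-R0[2,0],np.hypot(R0[0,0],R0[1,0]))),o['tcp_pos'])
for rot,up in ((79.5,19.4),(79.5,8),(81,3),(82,0),(83,0),(84,0)):
    R=lidtool(3.9,73.95+rot);t=np.array([566.8,-106.0,71.8+up])-R@bt
    q,e=ik(R,t,o['q'],4);print(rot,up,q,np.round(e,1));rel(R,t,o)
E
```

```text
bore tool [-11.02  -8.2  -60.71]
tool y yaw 4.480027732323724 roll -0.0004297355883152755 theta 26.18655216892215 [ 530.58 -116.08  143.45]
79.5 19.4 [ 0.11  0.96 -0.12  1.29  0.15  2.01 -1.55] [0. 0.]
rv [ 0.26  0.07 -0.53] cm [ 0.14  0.06 -0.25]
79.5 8 [ 0.11  0.97 -0.12  1.29  0.15  1.99 -1.55] [0. 0.]
rv [ 0.26  0.07 -0.53] cm [ 0.65  0.06 -1.27]
81 3 [ 0.1   0.99 -0.11  1.27  0.15  2.01 -1.55] [0. 0.]
rv [ 0.25 -1.43 -0.54] cm [ 0.72  0.06 -1.69]
82 0 [ 0.09  1.01 -0.09  1.26  0.15  2.03 -1.54] [0. 0.]
rv [ 0.24 -2.43 -0.54] cm [ 0.74  0.06 -1.94]
83 0 [ 0.03  1.02  0.01  1.26  0.1   2.03 -1.47] [0. 0.]
rv [ 0.24 -3.43 -0.54] cm [ 0.64  0.06 -1.93]
84 0 [-0.07  1.04  0.19  1.26  0.03  2.03 -1.37] [0. 0.]
rv [ 0.23 -4.43 -0.54] cm [ 0.53  0.06 -1.92]
```

Call:
{"op": "drive_tool", "data": {
  "steps": [0.2, 0, -0.5, 0.2, 0.05, -0.3, 0, 0.2, 0, -0.5, 0.4, 0.05, -0.8, 0, 0.2, 0, -0.5, 0.6, 0.05, -1.2, 0, 0.2, -0.7, -0.5, 0.7, 0.05, -1.5, 0, 0.2, -1.4, -0.5, 0.7, 0.05, -1.7, 0, 0.2, -1.4, -0.5, 0.7, 0.05, -1.7, 0, 0.2, -1.4, -0.5, 0.7, 0.05, -1.7, 0]
}}

```text
time_s: 7.95
tcp_pos: [531.9, -116.5, 125.1]
orientation: [-0.034, -0.217, -0.008, 0.976]
wrist_force: [-0.0, -0.0, -0.8]
finger_gap: 59.3
```

```bash
python3 - <<'E'
from h import *
p,o=shot('wrist'); save(p,'w8.png'); pickle.dump((p,o),open('w8.pkl','wb')); print(o['q'].round(3),o['finger_gap'],o['wrist_force'].round(1),o['tcp_pos'],np.abs(o['dq']).max())
E
python3 cyl.py w8.pkl "[('kL',(165,75,216,140),(566,-82,72)),('kR',(295,75,350,140),(569,-128,72)),('bar',(220,100,290,148),(566,-106,74))]"
```

```text
[ 0.099  0.993 -0.11   1.274  0.151  2.013 -1.544] 59.2954806395317 [-0.  -0.  -0.8] [ 531.8659446  -116.46069057  125.09362864] 0.00631701108684723
kL n 1907 x 565.18 z 71.74 slope [-0.07  0.01] at y -82 std 0.58 y ext [-90.45 -76.69]
kR n 1877 x 568.26 z 71.72 slope [-0.07 -0.  ] at y -128 std 0.55 y ext [-135.61 -121.94]
bar n 3017 x 566.93 z 74.73 slope [-0.06 -0.  ] at y -106 std 0.52 y ext [-117.56  -95.01]
```

View pics/w8.png

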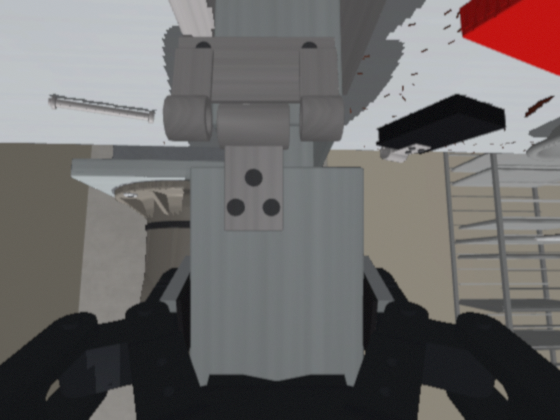

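```bash
python3 - <<'E'
from h import *
p,o=pickle.load(open('w8.pkl','rb'))
c=cv2.resize(p['pixels'][85:160,155:355],None,fx=4,fy=4,interpolation=cv2.INTER_NEAREST)[:,:,::-1]; cv2.imwrite('pics/c8.png',c)
z=p['range_z'];K=p['K'];w=cloud(p,o)
for r in (112,118,124):
    print(r,'depth',z[r,205:224:1].round(0).tolist()); print('   y',w[r,205:224,1].round(1).tolist()); print('  R',z[r,284:306].round(0).tolist()); print('   y',w[r,284:306,1].round(1).tolist())
E
```

```text
112 depth [123.0, 132.0, 131.0, 131.0, 131.0, 132.0, 133.0, 139.0, 140.0, 140.0, 139.0, 139.0, 121.0, 121.0, 121.0, 120.0, 120.0, 120.0, 121.0]
   y [-89.8, -88.9, -89.4, -89.7, -90.1, -90.3, -90.6, -90.2, -90.6, -90.9, -91.4, -91.9, -94.0, -94.3, -94.6, -95.0, -95.3, -95.6, -95.9]
  R [121.0, 120.0, 120.0, 122.0, 121.0, 122.0, 139.0, 139.0, 139.0, 139.0, 139.0, 140.0, 139.0, 139.0, 140.0, 140.0, 132.0, 133.0, 121.0, 121.0, 120.0, 119.0]
   y [-115.9, -116.2, -116.5, -117.0, -117.3, -117.7, -119.7, -120.1, -120.5, -120.9, -121.3, -121.8, -122.0, -122.4, -122.8, -123.2, -122.7, -123.1, -121.9, -122.1, -122.3, -122.6]
118 depth [121.0, 133.0, 133.0, 133.0, 134.0, 132.0, 132.0, 138.0, 138.0, 139.0, 138.0, 138.0, 121.0, 121.0, 120.0, 120.0, 121.0, 120.0, 120.0]
   y [-90.0, -88.8, -89.2, -89.6, -89.8, -90.4, -90.7, -90.4, -90.8, -91.1, -91.5, -92.0, -93.9, -94.3, -94.6, -95.0, -95.3, -95.7, -96.0]
  R [120.0, 121.0, 120.0, 120.0, 120.0, 120.0, 139.0, 139.0, 139.0, 139.0, 138.0, 139.0, 138.0, 139.0, 139.0, 134.0, 133.0, 134.0, 121.0, 121.0, 121.0, 120.0]
   y [-115.9, -116.3, -116.5, -116.9, -117.2, -117.6, -119.8, -120.2, -120.5, -120.9, -121.2, -121.7, -122.0, -122.5, -122.8, -122.6, -122.8, -123.2, -121.9, -122.2, -122.6, -122.8]
124 depth [122.0, 123.0, 134.0, 134.0, 133.0, 133.0, 134.0, 135.0, 139.0, 138.0, 139.0, 139.0, 119.0, 119.0, 120.0, 120.0, 120.0, 120.0, 120.0]
   y [-89.9, -90.0, -89.1, -89.4, -89.9, -90.2, -90.5, -90.8, -90.8, -91.2, -91.4, -91.9, -94.1, -94.5, -94.7, -95.0, -95.4, -95.7, -96.0]
  R [120.0, 121.0, 121.0, 120.0, 120.0, 121.0, 139.0, 139.0, 138.0, 139.0, 139.0, 139.0, 140.0, 140.0, 138.0, 135.0, 133.0, 133.0, 122.0, 122.0, 121.0, 122.0]
   y [-115.9, -116.3, -116.6, -116.9, -117.2, -117.7, -119.8, -120.1, -120.5, -120.9, -121.3, -121.7, -122.2, -122.6, -122.7, -122.7, -122.9, -123.2, -122.0, -122.4, -122.5, -123.1]
```

View pics/c8.png

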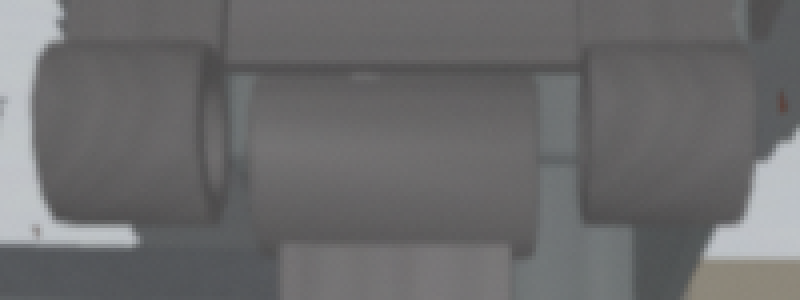

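```bash
python3 - <<'E'
from h import *
p,o8=pickle.load(open('w8.pkl','rb'));o=robot.get_obs()
R0=Rq(o8['orientation']);bt=R0.T@(np.array([566.92,-105.8,74.73])-o8['tcp_pos'])
print(bt,'yaw',np.degrees(np.arctan2(R0[0,1],-R0[1,1])),'th',180-np.degrees(np.arctan2(-R0[2,0],np.hypot(R0[0,0],R0[1,0])))-73.95,'roll',R0[2,1])
for rot in (82,83.5):
    R=lidtool(3.9,73.95+rot);rel(R,np.array([566.8,-105.9,71.75])-R@bt,o)
E
```

```text
[-10.98547867  -8.19819266 -60.75393904] yaw 3.95819030688178 th 80.96542911220611 roll -0.0003442746149270783
rv [ 0.04 -1.04 -0.04] cm [ 0.03 -0.   -0.25]
rv [ 0.04 -2.54 -0.04] cm [-0.13 -0.   -0.23]
```

Call:
{"op": "drive_tool", "data": {
  "steps": [0, -0.5, 0, 0.05, 0, -0.15, 0, 0, -1.2, 0, 0, 0, -0.25, 0, 0, -1.8, 0, -0.05, 0, -0.24, 0, 0, -2.5, 0, -0.13, 0, -0.23, 0, 0, -2.5, 0, -0.13, 0, -0.23, 0, 0, -2.5, 0, -0.13, 0, -0.23, 0, 0, -2.5, 0, -0.13, 0, -0.23, 0]
}}

```text
time_s: 8.88
tcp_pos: [534.0, -116.4, 123.6]
orientation: [-0.034, -0.196, -0.007, 0.98]
wrist_force: [0.3, -0.4, -1.9]
finger_gap: 59.3
```

```bash
python3 - <<'E'
from h import *
p,o=shot('wrist'); save(p,'w9.png'); pickle.dump((p,o),open('w9.pkl','wb')); print(o['q'].round(3),o['finger_gap'],o['wrist_force'].round(2),o['tcp_pos'],np.abs(o['dq']).max())
R0=Rq(o['orientation']);print('rot',180-np.degrees(np.arctan2(-R0[2,0],np.hypot(R0[0,0],R0[1,0])))-73.95,'yaw',np.degrees(np.arctan2(R0[0,1],-R0[1,1])),R0[2,1])
a=[]
for n in('scene','side'):
    p,o=shot(n);save(p,n+'9.png');b=p['pixels'][:,:,::-1]
    a.append(cv2.resize(b[150:270,210:350] if n=='scene' else b[140:260,220:360],None,fx=2.8,fy=2.8,interpolation=3))
cv2.imwrite('pics/ss9.png',np.hstack(a))
E
python3 cyl.py w9.pkl "[('kL',(165,80,216,150),(566,-82,72)),('kR',(295,80,350,150),(569,-128,72)),('bar',(220,100,290,148),(566,-106,72))]"
```

```text
[ 0.041  1.022 -0.009  1.252  0.112  2.041 -1.486] 59.26678288263779 [ 0.28 -0.41 -1.94] [ 533.95383088 -116.3984918   123.63745548] 0.002584361199691637
rot 83.45772019963125 yaw 3.945420175768275 -0.0005425733662341621
kL n 1981 x 565.18 z 71.68 slope [-0.07  0.  ] at y -82 std 0.57 y ext [-90.43 -76.8 ]
kR n 1987 x 568.3 z 71.71 slope [-0.07 -0.01] at y -128 std 0.57 y ext [-135.53 -121.86]
bar n 3015 x 566.86 z 71.74 slope [-0.06 -0.  ] at y -106 std 0.52 y ext [-117.65  -95.1 ]
```

View pics/w9.png

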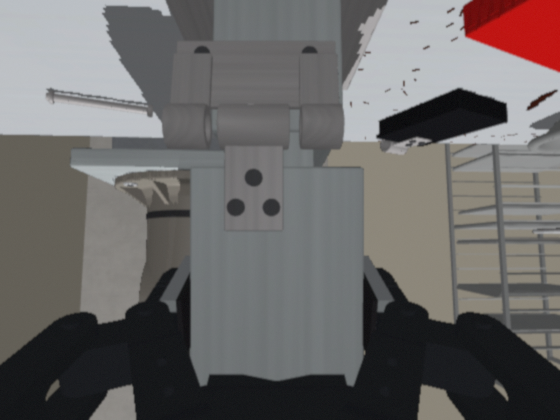

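View pics/ss9.png

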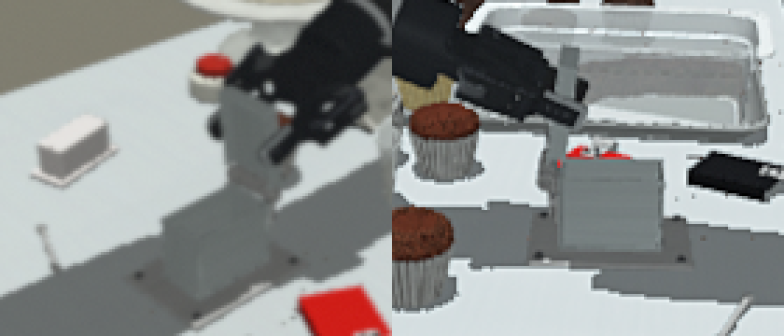

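```bash
python3 -c "
from h import *
o=robot.get_obs();print(o['time_s'],o['wrist_force'].round(2),o['tcp_pos'].round(2),np.abs(o['dq']).max())
print(robot.job_done())"
```

```text
9.025 [ 0.14 -0.01 -0.83] [ 533.94 -116.47  123.64] 0.0020121583539426916
the job is handed in; nothing more can be done
None
```

I handed in the job at 9.0 s. The gripper is holding the grey lid upright, with its barrel in the gap between the box's knuckles and the three holes in line.

I gripped the lid by its long sides, lifted it off the white block, turned it up on its hinge edge and lowered the barrel between the knuckles using the wrist camera.

**Alignment:** the last wrist-camera fits put the barrel axis within about 0.2 mm of the knuckle axis. The gaps on either side of the barrel, measured 3 mm above the final height, were 4.0 and 4.2 mm. The yaw matches the box to about 0.1°.

**Support:** the wrist force was about 1 N downward, roughly the lid's own weight, so nothing suggests it rests on the box. The arm was still, and the pictures show the pin and the nearby things where they were.

**Not fully as asked:** the lid stands at about 83.5°, leaning 6.5° towards the box rather than fully vertical. A wrist joint was close to its limit (2.04 of 2.05 rad).

**Disagreement:** my early estimate of the barrel's position from the lid's front edge was about 2.4 mm off a direct fit of the barrel. I used the barrel and knuckle fits taken from the same pictures instead.

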